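# Put the weighing things back in their holders

### The arm

A 6-joint arm with a two-finger parallel gripper is mounted at the origin on a cart in front of the work surface, level with it; the furniture and walls round the work are solid. World frame = base frame: x ahead of the robot, y to its left, z up, the work surface at z = 0. Lengths are in m, angles in rad, forces in N, time in s.
With the tool pointing down it reaches from about 0.35 to 0.8 m from the base axis. Payload 7.3 kg.
Tool frame: the origin (TCP) lies on the centre line of the jaws, within the pads' length; the fingertips stand 22 mm ahead of it and the grasp point (between the pads) lies 3 mm ahead of it (ctrl.tips_ahead is the distance from the TCP to the fingertips, in m); z points along the fingers, y is the direction in which the jaws open and shut (so a half turn about z gives the same grasp; the last joint's range is limited). The gripper opens to 85 mm and grips with 20 to 120 N. Pads are 22 mm wide; open, the fingers measure 114 mm over their backs; the gripper's body (76 mm by 85 mm) begins 54 mm behind the grasp point. The pads swing forward as they close: fully open they stand 13 mm farther back than shut.
Start: joints at [1.02, 0.342, 1.524, -0, 1.275, -0.146], TCP at [0.207, 0.483, 0.253] pointing down, gripper open.
Joint ranges: [-2.53, 2.53], [-0.77, 2.02], [0.04, 2.7], [-1, 4.14], [0.28, 2.66], [-3.11, 3.11]. Speed limits (rad/s): [2.57, 2.57, 3.14, 3.14, 3.14, 3.14].

### API

Orientations are given as [roll, pitch, yaw] about the fixed x, y, z axes, in that order (R = Rz(yaw) Ry(pitch) Rx(roll)).
In Python, from workcell import telemetry, read_camera, workorder, ctrl gives the robot as it stands. The module is installed in compiled form; this text tells all that it offers.
- The arm moves only by the shell command python3 -m creep 'ROWS' [OPENING] [FORCE]. ROWS is JSON, a list of rows, each an object of numbers: "tx", "ty", "tz": the shift along the tool's x, y, z in m; "wx", "wy", "wz": the turn, a rotation vector about the tool's x, y, z in rad. A call has 1 to 12 rows; each row shifts and turns the commanded pose from where the row before left it, along the tool's axes as they then stand; what a row does not reach is not made up. A row lasts 1/10 s, in which the tool goes at most 50 mm and 8.59 degrees, less where a joint would pass 70% of its speed; a pose out of reach is approached as far as the arm can. A call is refused whole if a number of a shift passes 0.05 or a number of a turn 0.15, either way. A call with a gripper value outside its range is refused whole. OPENING is the closure, from 0 (fully open) to 1 (shut), set as the call begins (- or left out, the last holds). The fingers move at their own pace and stop on an object; FORCE is the grip in N (left out, the last holds). Time passes only in rows, so rows that do not move let the fingers close. It gives the time, the measured TCP pose, the force and the opening at its end, in the units of the state.
- telemetry.read_state(): the state, without advancing time (a new reading comes with each control period).
- read_camera(name): name is "side" or "top"; returns a dict with "image" (480x640x3 uint8, red, green, blue), "range_z" (480x640 float32, m along the optical axis (not along the pixel's ray), 0 where there is no reading), "fov_y" (degrees; the focal length in pixels is half the picture's height over the tangent of half this angle, whatever the lens; pixels are square), "cx", "cy" (the principal point, pixels), "dist_coeffs" ([k1, k2, p1, p2, k3] as OpenCV has them; the pictures are not rectified), "R" (3x3) and "t" (3): a world point X has camera coordinates R X + t. Camera axes: x right, y down, z forward; pixel columns grow to the right and rows downward; lengths in m; the calibration is good to about 2 mm. A picture is of the moment at which its call begins.
- workorder.sign_off(): hands the job in, once; it reports no verdict.
The state is a dict: "t": time; "joint_positions": joint angles; "qd": joint speeds; "joint_efforts": joint torques, N m; "tool_pos": TCP position; "orientation": TCP orientation; "ft_force": force on the tool from outside, world axes, zero at the start; "ft_torque": the same for the moment, N m; "opening": finger opening in m.
Only numpy, scipy, OpenCV 4.12 (cv2) and the standard library are available. Lean on these libraries where they do the work, as an engineer would, in place of code of your own. Each camera call takes 0.05 s, during which the arm holds its last target. There are 200 camera calls.

### The job

Put each thing back in the holder that fits it: stand the calibration weight in the small round holder, the sample jar in the large round holder and the timer in the rectangular socket, each upright and fully down on the floor of its holder. Lay the marker lengthwise in the sloped pen tray and slide it down until its end rests against the stop at the low end. Leave the small clear plastic beaker standing where it is.

Things in the scene. Friction and masses are not known exactly. Their poses are not given: they have to be found in the camera images.
- weight: Calibration weight, a plain light metal cylinder with a small knob on top, 27 mm in diameter, 48 mm high, 0.2 kg, standing upright. Origin: centre of its underside; z up. Grip it across the round body, at least 15 mm above its underside so that the fingers stay above the holder's wall.
- jar: Clear round sample jar with brown contents and a white screw lid (fixed), 52 mm in diameter, 72 mm high, about 0.09 kg, standing upright. Origin: centre of its underside; z up.
- stand_timer: White lab timer standing upright, with a display and keys on its broad front: 24 mm thick (along its x), 66 mm wide (y), 62 mm high (z), about 0.07 kg. Origin: centre of its underside; the front faces its -x. Take it across its thickness. Either way round is right in its holder.
- marker: Marker pen with a white barrel and black cap, lying flat: 123 mm long (along its y axis, either end), 17 mm thick; it behaves as if it had flat sides and does not roll. Origin: middle of its length, on its underside; z up. Take it across the barrel at mid-length.
- weight_holder: The smaller of two round grey holders: a low cup, fixed to the bench. Light floor; well 41 mm wide, floor 4 mm above the bench, wall top 16 mm above the bench, outer diameter 57 mm at the foot. Origin: centre of its underside; z up.
- jar_holder: The larger of two round grey holders: a low cup, fixed to the bench. Light floor; well 66 mm wide, floor 4 mm above the bench, wall top 16 mm above the bench, outer diameter 82 mm at the foot. Origin: centre of its underside; z up.
- timer_holder: Rectangular grey socket, fixed to the bench. Opening 36 mm (along its x) by 80 mm (y), light floor 5 mm above the bench, wall top 16 mm above the bench, walls 5 mm. Origin: centre of its underside; z up.
- tray_stop (a point): Sloped grey pen tray, fixed; point on its floor at the stop's inner face (low end), 7 mm up. x: up the slope (15 degrees, away from robot), y across, z square to floor. Channel 36 mm wide, 172 long; stop 16 mm high; side rails 10 mm high, open between 34 and 96 mm from the stop for fingers. The marker does not slide by itself; at the stop its middle is 62 mm from it.
- small_beaker: Bystander: small empty clear plastic beaker, 46 mm in diameter, 42 mm high, 0.018 kg, standing among the things. Origin: centre of its underside; z up. It stays where it is.
Not all that is in view belongs to the job. What is shaped like the marker but blue is not meant. What is shaped like the jar_holder but yellow is not meant.

How it is judged:
At the end, for the whole second after the job is handed in: Weight and jar within 12 mm of their holders' centres, timer within 13 mm and 0.3 rad, all upright and down within 4 mm of the floor; marker along the tray (0.2 rad), middle at most 70 mm from the stop; all released, at rest; small beaker upright, moved under 30 mm (z of weight in the frame of weight_holder between 0 and 0.008 m and angle between each of weight, jar, stand_timer's own z axis and vertical below 0.12 rad and horizontal distance between weight and weight_holder below 0.012 m and z of jar in the frame of jar_holder between 0 and 0.008 m and horizontal distance between jar and jar_holder below 0.012 m and z of stand_timer in the frame of timer_holder between 0.001 and 0.009 m and x of stand_timer in the frame of timer_holder between -0.013 and 0.013 m and y of stand_timer in the frame of timer_holder between -0.013 and 0.013 m and angle between the x axis of stand_timer and the x axis of timer_holder, either way round below 0.3 rad and x of marker in the frame of tray_stop between 0.056 and 0.07 m and y of marker in the frame of tray_stop between -0.019 and 0.019 m and z of marker in the frame of tray_stop between -0.004 and 0.013 m and angle between the y axis of marker and the x axis of tray_stop, either way round below 0.2 rad and linear speed of each of weight, jar, stand_timer, marker below 0.02 m/s and distance of small_beaker from where it was at the start of the episode below 0.03 m and angle between small_beaker's own z axis and vertical below 0.3 rad); the robot touches nothing.
It fails at once if the small beaker is knocked over or pushed 30 mm or more (angle between small_beaker's own z axis and vertical above 0.5 rad or distance of small_beaker from where it was at the start of the episode above 0.03 m).
It also fails if it takes over 96 s, if anything falls off the work surface, if the arm or the gripper's body presses on something with over 40 N, if the wrist force passes 120 N, or if a joint passes its speed limit or range.

## Working session

There is one attempt and no reset: what is moved stays moved. The work goes in short steps, Python scripts to look and compute and a shell command to move; the robot and the scene stay as the last step left them, time stands still between calls to the robot, and variables do not carry over. Pictures are saved under pics/ and viewed, about 12 in all and at most 16, crops included, and the job is handed in when it is done.

```bash
mkdir -p pics
cat > h.py <<'E'
import numpy as np,cv2,pickle
from workcell import telemetry,read_camera,workorder,ctrl
def grab(tag):
    out={}
    for n in ("side","top"):
        c=read_camera(n); out[n]=c
        cv2.imwrite(f"pics/{tag}_{n}.png",cv2.cvtColor(c["image"],cv2.COLOR_RGB2BGR))
    pickle.dump(out,open(f"pics/{tag}.pkl","wb")); return out
def load(tag): return pickle.load(open(f"pics/{tag}.pkl","rb"))
def K(c):
    f=240/np.tan(np.radians(c["fov_y"])/2); return np.array([[f,0,c["cx"]],[0,f,c["cy"]],[0,0,1.]])
def ray(c,u,v):
    p=cv2.undistortPoints(np.array([[[u,v]]],float),K(c),np.array(c["dist_coeffs"],float))[0,0]
    R=np.array(c["R"]);t=np.array(c["t"]); return -R.T@t, R.T@np.array([p[0],p[1],1.])
def atz(c,u,v,z):
    o,d=ray(c,u,v); return o+d*(z-o[2])/d[2]
def dep(c,u,v):
    o,d=ray(c,u,v); return o+d*float(c["range_z"][int(round(v)),int(round(u))])
def tri(c1,p1,c2,p2):
    o1,d1=ray(c1,*p1);o2,d2=ray(c2,*p2)
    s=np.linalg.lstsq(np.c_[d1,-d2],o2-o1,rcond=None)[0]
    a=o1+d1*s[0];b=o2+d2*s[1]; return (a+b)/2,np.linalg.norm(a-b)
def proj(c,X):
    R=np.array(c["R"]);r,_=cv2.Rodrigues(R)
    return cv2.projectPoints(np.atleast_2d(X).astype(float),r,np.array(c["t"],float),K(c),np.array(c["dist_coeffs"],float))[0][:,0]
E
python3 - <<'E'
from h import *
d=grab("a")
for n in d:
    c=d[n]; print(n,c["fov_y"],c["cx"],c["cy"],c["dist_coeffs"],np.round(-np.array(c["R"]).T@c["t"],3),np.round(c["R"],2).tolist())
print(telemetry.read_state(),ctrl.tips_ahead)
E
```

```text
side 47.19281553242712 310.82866451761396 242.81469953731815 [-0.07316929  0.          0.          0.          0.        ] [0.542 1.075 0.785] [[-1.0, 0.04, 0.01], [0.01, 0.59, -0.81], [-0.04, -0.81, -0.59]]
top 45.59066500129516 324.3457969206066 232.88426456124384 [0.0262331 0.        0.        0.        0.       ] [0.344 0.071 1.26 ] [[0.02, -1.0, 0.01], [-0.99, -0.02, -0.13], [0.13, -0.0, -0.99]]
{'t': 0.1, 'joint_positions': array([ 1.01997469e+00,  3.42669990e-01,  1.52490152e+00, -5.01451398e-06,
        1.27539846e+00, -1.46004819e-01]), 'qd': array([-0.00136109, -0.00080695, -0.00189827, -0.00010495, -0.00075802,
       -0.00030595]), 'joint_efforts': array([ 1.29494980e-03, -4.34445083e+01, -2.46490860e+01, -2.15597543e-04,
        4.56890513e-03,  2.26698950e-05]), 'tool_pos': array([0.20658664, 0.48230037, 0.25269361]), 'orientation': array([-3.14022930e+00, -1.95636558e-04,  2.73677717e+00]), 'ft_force': array([-0.279294  ,  1.17457704,  0.33150621]), 'ft_torque': array([0.01827973, 0.01798327, 0.02378089]), 'opening': 0.08547994981281291} 0.022
```

View pics/a_top.png

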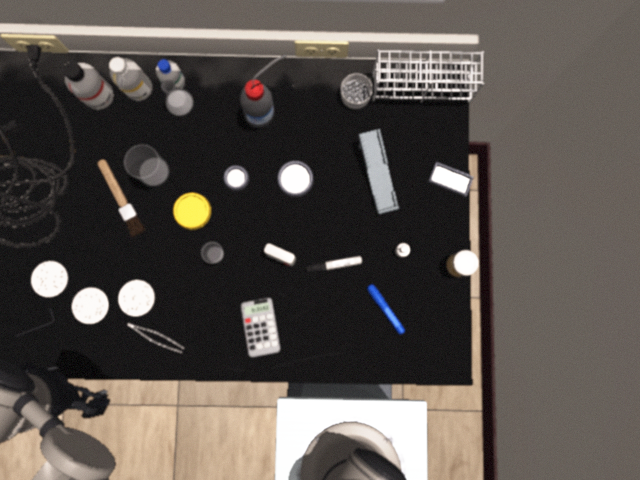

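View pics/a_side.png

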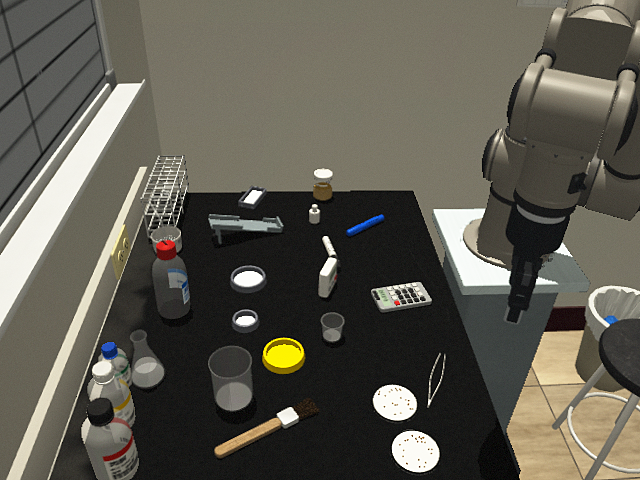

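The top view shows the weight at (403,250), jar (463,263), timer (280,254), marker (335,264), small holder (236,178), large holder (295,178), timer socket (452,179), tray (378,172) and beaker (212,252). In the side view the same things are at weight (314,214), jar (323,185), timer (328,277), marker (329,246), holders (245,320) and (248,278), socket (253,197), tray (245,226) and beaker (332,326).

Run:
```python
from h import *
d=load("a")
def crop(n,x0,y0,w,h,s,name):
    im=cv2.resize(d[n]["image"][y0:y0+h,x0:x0+w],None,fx=s,fy=s,interpolation=cv2.INTER_CUBIC)
    for i in range(0,w,20):
        cv2.line(im,(i*s,0),(i*s,6),(255,0,0),1); cv2.putText(im,str(x0+i),(i*s,16),0,.35,(255,255,0),1)
    for i in range(0,h,20):
        cv2.line(im,(0,i*s),(6,i*s),(255,0,0),1); cv2.putText(im,str(y0+i),(6,i*s+4),0,.35,(255,255,0),1)
    cv2.imwrite(f"pics/{name}.png",im[:,:,::-1])
crop("top",220,120,264,180,3,"ctop")
crop("side",200,160,200,190,3,"cside")
```

```text
(no output)
```

View pics/ctop.png

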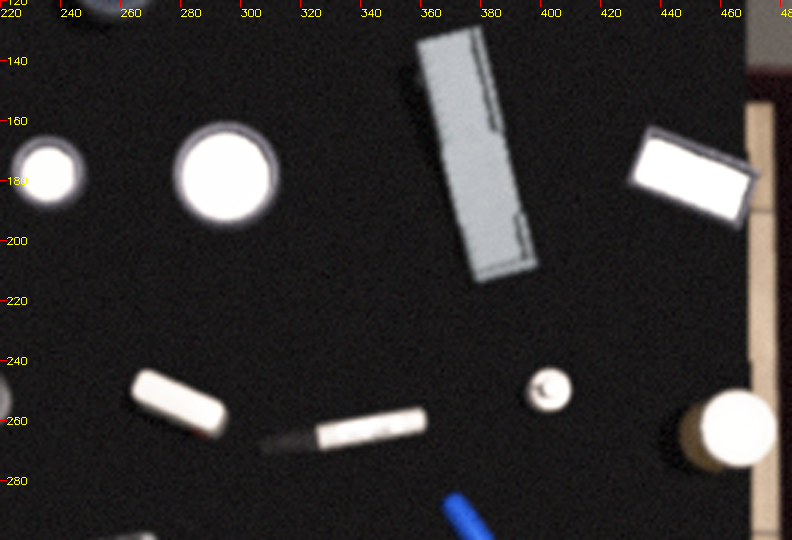

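View pics/cside.png

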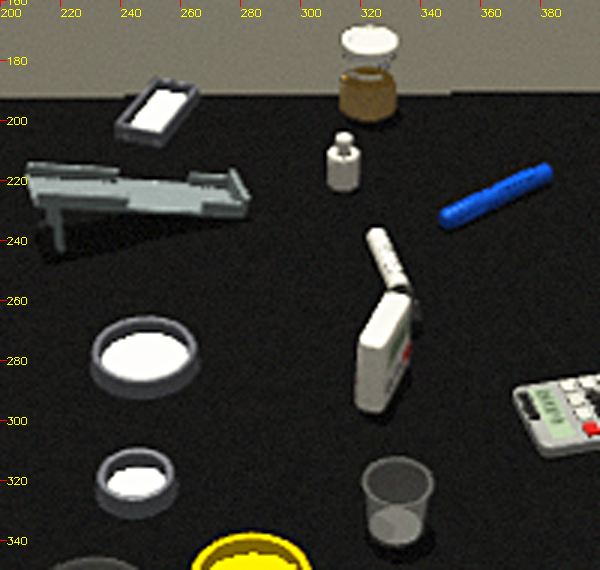

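Run:
```python
from h import *
d=load("a");T,S=d["top"],d["side"]
for n,p,q in [("knob",(402.3,249),(314.7,205)),("wshoulder",(403,250),(314.3,210)),("jarlid",(466,262.7),(323.2,173.3)),("timertop",(280,254),(328.5,266)),
 ("marker w",(362,259.7),(325.5,237.5)),("jarH rim",(295.3,178),(248.3,277.7)),("wtH rim",(236,177.3),(245,318.5)),("socket",(451.5,179),(253,196.5))]:
    X,e=tri(T,p,S,q); print(n,X.round(4),"gap",round(e,4),"topdepth",dep(T,*p).round(3),"sidedepth",dep(S,*q).round(3))
print("beaker",atz(T,212,253,.04).round(3))
f=lambda u,v:(220+u/3,120+v/3)
for n,pts,z in [("marker ends",[(426,419),(262,448)],.0085),("socket cor",[(650,127),(758,173),(740,227),(630,183)],.016)]:
    P=np.array([atz(T,*f(*p),z) for p in pts]); print(n,P[:,:2].round(4).tolist(),P.mean(0).round(4))
def cloud(c,u0,v0,u1,v1):
    v,u=np.mgrid[v0:v1,u0:u1]; p=cv2.undistortPoints(np.c_[u.ravel(),v.ravel()][:,None].astype(float),K(c),np.array(c["dist_coeffs"],float))[:,0]
    z=c["range_z"][v0:v1,u0:u1].ravel(); C=np.c_[p,np.ones(len(p))]*z[:,None]; return ((C-c["t"])@np.array(c["R"]))[z>0]
def blob(n,box,zl,zh):
    X=cloud(T,*box); X=X[(X[:,2]>zl)&(X[:,2]<zh)]
    (cx,cy),wh,a=cv2.minAreaRect((X[:,:2]*1000).astype(np.float32)); b=cv2.boxPoints(((cx,cy),wh,a))
    i=np.argmax([np.linalg.norm(b[1]-b[0]),np.linalg.norm(b[2]-b[1])]); l=b[i+1]-b[i]
    print(n,len(X),"c",round(cx,1),round(cy,1),"wh",np.round(wh,1),"long yaw",round(np.arctan2(l[1],l[0]),3),"zmed",X[:,2].mean().round(4), X[:,2].max().round(4))
blob("timer",(255,235,305,275),.05,.08); blob("weight",(390,238,416,262),.028,.045); blob("jar",(445,245,482,282),.06,.09)
blob("marker",(300,250,370,278),.008,.03); blob("socket",(425,155,478,200),.011,.03); blob("tray",(350,122,404,218),.008,.12)
blob("jarH",(270,155,320,200),.011,.03); blob("wtH",(218,160,255,195),.011,.03)
X=cloud(T,350,122,404,218); np.save("pics/tray.npy",X)
g=X[X[:,2]>.008]
for c in [(500,100),(480,160),(505,240),(495,200),(508,262)]: print(c,dep(T,*f(*c)).round(4))
```

```text
knob [ 0.4725 -0.0998  0.0499] gap 0.0031 topdepth [ 0.472 -0.1    0.044] sidedepth [ 0.474 -0.1    0.05 ]
wshoulder [ 0.4727 -0.1038  0.0323] gap 0.0039 topdepth [ 0.47  -0.102  0.043] sidedepth [ 0.475 -0.102  0.034]
jarlid [ 0.4442 -0.23    0.0689] gap 0.0024 topdepth [ 0.443 -0.228  0.074] sidedepth [ 0.446 -0.226  0.071]
timertop [0.4556 0.1595 0.059 ] gap 0.0026 topdepth [0.454 0.159 0.063] sidedepth [0.457 0.163 0.062]
marker w [ 0.4504 -0.017   0.0082] gap 0.0007 topdepth [ 0.45  -0.017  0.004] sidedepth [ 0.452 -0.004  0.017]
jarH rim [0.6305 0.1342 0.0092] gap 0.0011 topdepth [0.631 0.134 0.007] sidedepth [0.632 0.129 0.005]
wtH rim [0.6297 0.2661 0.0115] gap 0.0027 topdepth [0.63  0.268 0.002] sidedepth [0.632 0.256 0.003]
socket [ 0.6358 -0.2155  0.007 ] gap 0.001 topdepth [ 0.636 -0.216  0.004] sidedepth [ 0.637 -0.223  0.002]
beaker [0.455 0.306 0.04 ]
marker ends [[0.4501, -0.0169], [0.4265, 0.1026]] [0.4383 0.0429 0.0085]
socket cor [[0.6705, -0.1806], [0.6371, -0.2603], [0.5962, -0.2465], [0.6277, -0.1656]] [ 0.6329 -0.2132  0.016 ]
timer 294 c 456.4 161.9 wh [64.  21.1] long yaw 1.174 zmed 0.0619 0.0693
weight 90 c 472.5 -103.2 wh [24.3 25.7] long yaw -0.771 zmed 0.0338 0.045
jar 490 c 444.5 -227.6 wh [49.2 50.1] long yaw -0.233 zmed 0.0713 0.0784
marker 420 c 445.4 37.0 wh [ 24.2 140.8] long yaw -1.366 zmed 0.0159 0.0252
socket 285 c 635.5 -211.9 wh [89.7 47.5] long yaw 1.199 zmed 0.0153 0.0226
tray 1728 c 644.1 -51.4 wh [179.7  95.2] long yaw 0.048 zmed 0.0313 0.0648
jarH 252 c 630.7 134.7 wh [75.3 75.5] long yaw -1.371 zmed 0.016 0.0233
wtH 168 c 628.6 266.3 wh [50.4 50.4] long yaw 0.22 zmed 0.016 0.0249
(500, 100) [ 0.6918 -0.0701  0.0057]
(480, 160) [ 0.6415 -0.0537  0.022 ]
(505, 240) [ 0.5839 -0.0738  0.0114]
(495, 200) [ 0.6127 -0.0656  0.0168]
(508, 262) [ 0.5678 -0.0763  0.0091]
```

```bash
cat >> h.py <<'E'
from scipy.spatial.transform import Rotation as Rn
def plan(x,y,z,yaw=None,pitch=0.):
    """tool-axis shift to the world point, then turn to [pi,pitch,yaw] (tool rotvec after)"""
    s=telemetry.read_state(); R=Rn.from_euler("xyz",s["orientation"])
    sh=R.inv().apply(np.array([x,y,z])-s["tool_pos"]); print("t",round(s["t"],2),"pos",s["tool_pos"].round(4),"rpy",s["orientation"].round(3),"open",round(s["opening"],4),"F",s["ft_force"].round(1))
    print("shift",sh.round(4))
    if yaw is not None:
        c=[Rn.from_euler("xyz",[np.pi,pitch,w]) for w in (yaw,yaw+np.pi)]
        for k in c: print("turn",(R.inv()*k).as_rotvec().round(3), "world shift after turn",k.inv().apply(np.array([x,y,z])-s["tool_pos"]).round(4))
E
python3 - <<'E'
from h import *
d=load("a");T=d["top"];f=lambda u,v:(220+u/3,120+v/3)
A=[atz(T,*f(*p),z) for p,z in [((478,283),.0225),((538,265),.0225),((416,42),.06),((481,26),.06),((475,271),.0225),((530,257),.0225)]]
lo=(A[0]+A[1])/2;hi=(A[2]+A[3])/2;st=(A[4]+A[5])/2;u=(hi-lo)[:2];L=np.linalg.norm(u);u/=L
print("lo",lo.round(4),"hi",hi.round(4),"L",L.round(4),"yaw",np.arctan2(u[1],u[0]).round(3),"stop",(st[:2]+.0041*u).round(4),"w",np.linalg.norm(A[0]-A[1]).round(4))
X=np.load("pics/tray.npy"); r=(X[:,:2]-lo[:2]); a=r@u; b=r@np.array([-u[1],u[0]])
m=(abs(b)<.012)
for k in np.arange(-.01,.2,.01):
    q=m&(a>k)&(a<k+.01)
    if q.sum()>5: print(round(k+.005,3),np.median(X[q,2]).round(4),end="; ")
print(); m=(a>.02)&(a<.16)&(X[:,2]>.012)
print("b range",np.percentile(b[m],[2,98]).round(4))
plan(.456,.161,.25,1.18)
E
```

```text
lo [ 0.5565 -0.0748  0.0225] hi [ 0.7249 -0.0265  0.06  ] L 0.1752 yaw 0.279 stop [ 0.5678 -0.0696] w 0.0461
-0.005 0.0001; 0.005 0.0191; 0.015 0.0096; 0.025 0.0112; 0.035 0.0142; 0.045 0.0164; 0.055 0.0189; 0.065 0.0212; 0.075 0.0245; 0.085 0.0273; 0.095 0.0302; 0.105 0.0326; 0.115 0.035; 0.125 0.0377; 0.135 0.0395; 0.145 0.043; 0.155 0.046; 0.165 0.0481; 0.175 0.0503; 0.195 0.0006; 
b range [-0.0212  0.0234]
t 0.1 pos [0.2066 0.4823 0.2527] rpy [-3.14  -0.     2.737] open 0.0855 F [-0.3  1.2  0.3]
shift [-0.3558 -0.1971  0.0029]
turn [-1.000e-03  1.000e-03  1.557e+00] world shift after turn [-0.2021  0.353   0.0027]
turn [-1.000e-03 -1.000e-03 -1.585e+00] world shift after turn [ 0.2021 -0.353   0.0027]
```

```bash
python3 -m creep '[{"tx":-0.036,"ty":-0.02},{"tx":-0.036,"ty":-0.02},{"tx":-0.036,"ty":-0.02},{"tx":-0.036,"ty":-0.02},{"tx":-0.036,"ty":-0.02},{"tx":-0.036,"ty":-0.02},{"tx":-0.036,"ty":-0.02},{"tx":-0.036,"ty":-0.02},{"tx":-0.036,"ty":-0.02},{"tx":-0.036,"ty":-0.02},{},{}]' 0; python3 -m creep '[{"wz":0.14},{"wz":0.14},{"wz":0.14},{"wz":0.14},{"wz":0.14},{"wz":0.14},{"wz":0.14},{"wz":0.14},{"wz":0.14},{"wz":0.14},{"wz":0.14},{"wz":0.02}]'
python3 -c "
from h import *
plan(.456,.161,.12,1.18)"
```

```text
t 0.1 pos [0.2066 0.4823 0.2527] rpy [-3.14  -0.     2.737] open 0.0855 F [-0.3  1.2  0.3]
shift [-0.3558 -0.1969  0.1329]
turn [-1.000e-03  1.000e-03  1.557e+00] world shift after turn [-0.2021  0.353   0.1327]
turn [-1.000e-03 -1.000e-03 -1.585e+00] world shift after turn [ 0.2021 -0.353   0.1327]invalid input at $[0]: expected keys tx, ty, tz, wx, wy, wz
invalid input at $[0]: expected keys tx, ty, tz, wx, wy, wz
```

```bash
python3 -m creep '[{"tx":-0.036,"ty":-0.02,"tz":0,"wx":0,"wy":0,"wz":0},{"tx":-0.036,"ty":-0.02,"tz":0,"wx":0,"wy":0,"wz":0},{"tx":-0.036,"ty":-0.02,"tz":0,"wx":0,"wy":0,"wz":0},{"tx":-0.036,"ty":-0.02,"tz":0,"wx":0,"wy":0,"wz":0},{"tx":-0.036,"ty":-0.02,"tz":0,"wx":0,"wy":0,"wz":0},{"tx":-0.036,"ty":-0.02,"tz":0,"wx":0,"wy":0,"wz":0},{"tx":-0.036,"ty":-0.02,"tz":0,"wx":0,"wy":0,"wz":0},{"tx":-0.036,"ty":-0.02,"tz":0,"wx":0,"wy":0,"wz":0},{"tx":-0.036,"ty":-0.02,"tz":0,"wx":0,"wy":0,"wz":0},{"tx":-0.032,"ty":-0.017,"tz":0,"wx":0,"wy":0,"wz":0}]' 0; python3 -m creep '[{"tx":0,"ty":0,"tz":0,"wx":0,"wy":0,"wz":0.14},{"tx":0,"ty":0,"tz":0,"wx":0,"wy":0,"wz":0.14},{"tx":0,"ty":0,"tz":0,"wx":0,"wy":0,"wz":0.14},{"tx":0,"ty":0,"tz":0,"wx":0,"wy":0,"wz":0.14},{"tx":0,"ty":0,"tz":0,"wx":0,"wy":0,"wz":0.14},{"tx":0,"ty":0,"tz":0,"wx":0,"wy":0,"wz":0.14},{"tx":0,"ty":0,"tz":0,"wx":0,"wy":0,"wz":0.14},{"tx":0,"ty":0,"tz":0,"wx":0,"wy":0,"wz":0.14},{"tx":0,"ty":0,"tz":0,"wx":0,"wy":0,"wz":0.14},{"tx":0,"ty":0,"tz":0,"wx":0,"wy":0,"wz":0.14},{"tx":0,"ty":0,"tz":0,"wx":0,"wy":0,"wz":0.14},{"tx":0,"ty":0,"tz":0,"wx":0,"wy":0,"wz":0.01}]'
python3 -c "
from h import *
plan(.456,.161,.12,1.18)"
```

```text
t: 1.1
tool_pos: [0.4572, 0.1595, 0.2531]
orientation: [-3.141, -0.0, 2.736]
ft_force: [-0.2, 0.3, -0.1]
opening: 0.0851
t: 2.3
tool_pos: [0.4562, 0.1613, 0.253]
orientation: [-3.141, 0.0, 1.185]
ft_force: [0.6, 0.8, 0.2]
opening: 0.0851
t 2.3 pos [0.4562 0.1613 0.253 ] rpy [-3.141  0.     1.185] open 0.0851 F [0.6 0.8 0.2]
shift [-0.0003  0.      0.133 ]
turn [-0.001  0.     0.005] world shift after turn [-3.00e-04 -1.00e-04  1.33e-01]
turn [-1.000e-03 -1.000e-03 -3.136e+00] world shift after turn [3.00e-04 1.00e-04 1.33e-01]
```

```bash
python3 -m creep '[{"tx":0,"ty":0,"tz":0.04,"wx":0,"wy":0,"wz":0},{"tx":0,"ty":0,"tz":0.04,"wx":0,"wy":0,"wz":0},{"tx":0,"ty":0,"tz":0.04,"wx":0,"wy":0,"wz":0},{"tx":0,"ty":0,"tz":0.04,"wx":0,"wy":0,"wz":0},{"tx":0,"ty":0,"tz":0.03,"wx":0,"wy":0,"wz":0},{"tx":0,"ty":0,"tz":0.018,"wx":0,"wy":0,"wz":0},{"tx":0,"ty":0,"tz":0,"wx":0,"wy":0,"wz":0}]' 0;
python3 -m creep '[{"tx":0,"ty":0,"tz":0,"wx":0,"wy":0,"wz":0},{"tx":0,"ty":0,"tz":0,"wx":0,"wy":0,"wz":0},{"tx":0,"ty":0,"tz":0,"wx":0,"wy":0,"wz":0},{"tx":0,"ty":0,"tz":0,"wx":0,"wy":0,"wz":0},{"tx":0,"ty":0,"tz":0,"wx":0,"wy":0,"wz":0},{"tx":0,"ty":0,"tz":0,"wx":0,"wy":0,"wz":0},{"tx":0,"ty":0,"tz":0,"wx":0,"wy":0,"wz":0},{"tx":0,"ty":0,"tz":0,"wx":0,"wy":0,"wz":0}]' 1 30
python3 -m creep '[{"tx":0,"ty":0,"tz":-0.03,"wx":0,"wy":0,"wz":0},{"tx":0,"ty":0,"tz":-0.04,"wx":0,"wy":0,"wz":0},{"tx":0,"ty":0,"tz":-0.04,"wx":0,"wy":0,"wz":0},{"tx":0,"ty":0,"tz":0,"wx":0,"wy":0,"wz":0}]'
python3 -c "
from h import *
plan(.634,-.2135,.155,1.18)"
```

```text
t: 3.0
tool_pos: [0.4546, 0.161, 0.0429]
orientation: [-3.137, 0.003, 1.19]
ft_force: [0.7, -0.4, 1.6]
opening: 0.0851
t: 3.8
tool_pos: [0.4569, 0.1614, 0.0461]
orientation: [3.14, -0.001, 1.187]
ft_force: [-0.4, 0.5, 6.3]
opening: 0.0215
t: 4.2
tool_pos: [0.4591, 0.1619, 0.1602]
orientation: [3.133, -0.005, 1.187]
ft_force: [0.3, 0.0, -0.8]
opening: 0.0215
t 4.2 pos [0.4591 0.1619 0.1602] rpy [ 3.133 -0.005  1.187] open 0.0215 F [ 0.3  0.  -0.8]
shift [-0.2827  0.3026  0.0062]
turn [ 0.008 -0.005  0.007] world shift after turn [-0.2805  0.3047  0.0052]
turn [ 0.009  0.013 -3.134] world shift after turn [ 0.2805 -0.3047  0.0052]
```

```bash
python3 -m creep '[{"tx":-0.028,"ty":0.03,"tz":0,"wx":0,"wy":0,"wz":0},{"tx":-0.028,"ty":0.03,"tz":0,"wx":0,"wy":0,"wz":0},{"tx":-0.028,"ty":0.03,"tz":0,"wx":0,"wy":0,"wz":0},{"tx":-0.028,"ty":0.03,"tz":0,"wx":0,"wy":0,"wz":0},{"tx":-0.028,"ty":0.03,"tz":0,"wx":0,"wy":0,"wz":0},{"tx":-0.028,"ty":0.03,"tz":0,"wx":0,"wy":0,"wz":0},{"tx":-0.028,"ty":0.03,"tz":0,"wx":0,"wy":0,"wz":0},{"tx":-0.028,"ty":0.03,"tz":0,"wx":0,"wy":0,"wz":0},{"tx":-0.028,"ty":0.03,"tz":0,"wx":0,"wy":0,"wz":0},{"tx":-0.028,"ty":0.032,"tz":0,"wx":0,"wy":0,"wz":0},{"tx":0,"ty":0,"tz":0,"wx":0,"wy":0,"wz":0},{"tx":0,"ty":0,"tz":0,"wx":0,"wy":0,"wz":0}]'
python3 - <<'E'
from h import *
plan(.634,-.2135,.05,1.18)
d=grab("b")
a=d["top"]["image"][130:230,390:490];b=d["side"]["image"][130:230,200:300]
cv2.imwrite("pics/b_c.png",cv2.resize(np.hstack([a,b]),None,fx=4,fy=4,interpolation=2)[:,:,::-1])
E
```

```text
t: 5.4
tool_pos: [0.6309, -0.212, 0.1535]
orientation: [-3.139, -0.0, 1.185]
ft_force: [-0.2, -0.3, -1.1]
opening: 0.0218
t 5.4 pos [ 0.6309 -0.212   0.1535] rpy [-3.139 -0.     1.185] open 0.0218 F [-0.2 -0.3 -1.1]
shift [-0.0002  0.0037  0.1035]
turn [-0.003 -0.     0.005] world shift after turn [-0.0002  0.0035  0.1035]
turn [ 1.000e-03 -4.000e-03 -3.136e+00] world shift after turn [ 0.0002 -0.0035  0.1035]
```

View pics/b_c.png

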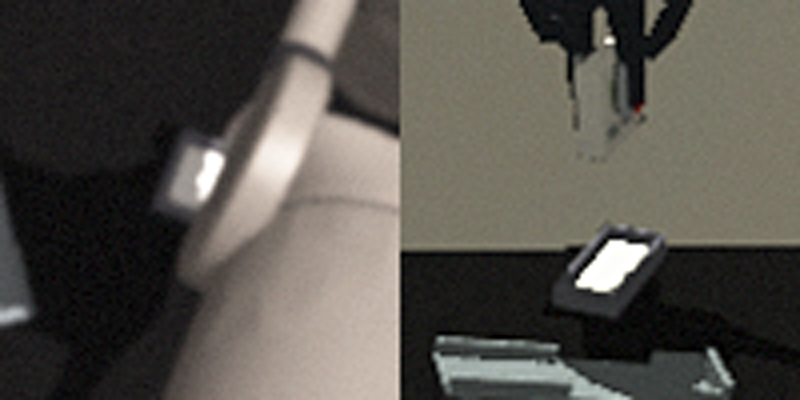

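The side view shows the timer upright in the fingers, its underside at about (248,169), above the socket at (254,198). The arm hides this area from above. I'll lower it now.

```bash
python3 -m creep '[{"tx":0,"ty":0.0035,"tz":0,"wx":0,"wy":0,"wz":0},{"tx":0,"ty":0,"tz":0.03,"wx":0,"wy":0,"wz":0},{"tx":0,"ty":0,"tz":0.03,"wx":0,"wy":0,"wz":0},{"tx":0,"ty":0,"tz":0.015,"wx":0,"wy":0,"wz":0},{"tx":0,"ty":0,"tz":0,"wx":0,"wy":0,"wz":0},{"tx":0,"ty":0,"tz":0,"wx":0,"wy":0,"wz":0}]'
python3 -c "
from h import *
plan(.634,-.2135,.051,1.18)
c=read_camera('side');cv2.imwrite('pics/c.png',cv2.resize(c['image'][130:230,190:320],None,fx=4,fy=4,interpolation=2)[:,:,::-1])"
```

```text
t: 6.1
tool_pos: [0.6354, -0.2125, 0.0813]
orientation: [3.14, -0.0, 1.187]
ft_force: [-0.1, -1.1, -0.3]
opening: 0.0217
t 6.1 pos [ 0.6354 -0.2125  0.0813] rpy [ 3.14  -0.     1.187] open 0.0217 F [-0.1 -1.1 -0.3]
shift [-0.0014 -0.001   0.0303]
turn [ 0.001 -0.     0.007] world shift after turn [-0.0014 -0.0009  0.0303]
turn [ 0.000e+00  2.000e-03 -3.134e+00] world shift after turn [0.0014 0.0009 0.0303]
```

View pics/c.png

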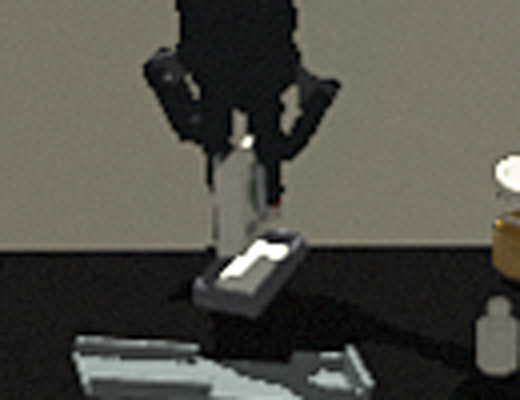

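The side view shows the timer partly lowered, at about (249,194) in full-picture pixels, inside the outline of the socket at (252,198). I'll continue down.

```bash
python3 -m creep '[{"tx":-0.0014,"ty":-0.001,"tz":0.012,"wx":0,"wy":0,"wz":0},{"tx":0,"ty":0,"tz":0.008,"wx":0,"wy":0,"wz":0},{"tx":0,"ty":0,"tz":0.005,"wx":0,"wy":0,"wz":0},{"tx":0,"ty":0,"tz":0.003,"wx":0,"wy":0,"wz":0},{"tx":0,"ty":0,"tz":0,"wx":0,"wy":0,"wz":0}]';python3 -m creep '[{"tx":0,"ty":0,"tz":0.002,"wx":0,"wy":0,"wz":0},{"tx":0,"ty":0,"tz":0.001,"wx":0,"wy":0,"wz":0},{"tx":0,"ty":0,"tz":0,"wx":0,"wy":0,"wz":0}]'
```

```text
t: 6.65
tool_pos: [0.6332, -0.2136, 0.0519]
orientation: [-3.141, -0.0, 1.187]
ft_force: [-0.5, 0.4, -0.6]
opening: 0.0216
t: 6.95
tool_pos: [0.6337, -0.2139, 0.0512]
orientation: [3.14, 0.0, 1.187]
ft_force: [-3.2, 1.2, 8.1]
opening: 0.0217
```

```bash
python3 -m creep '[{"tx":0,"ty":0,"tz":0,"wx":0,"wy":0,"wz":0},{"tx":0,"ty":0,"tz":0,"wx":0,"wy":0,"wz":0},{"tx":0,"ty":0,"tz":0,"wx":0,"wy":0,"wz":0},{"tx":0,"ty":0,"tz":0,"wx":0,"wy":0,"wz":0},{"tx":0,"ty":0,"tz":0,"wx":0,"wy":0,"wz":0},{"tx":0,"ty":0,"tz":-0.02,"wx":0,"wy":0,"wz":0},{"tx":0,"ty":0,"tz":-0.035,"wx":0,"wy":0,"wz":0},{"tx":0,"ty":0,"tz":-0.035,"wx":0,"wy":0,"wz":0},{"tx":0,"ty":0,"tz":-0.035,"wx":0,"wy":0,"wz":0}]' 0
python3 -m creep '[{"tx":-0.0168,"ty":-0.034,"tz":0,"wx":0,"wy":0,"wz":0},{"tx":-0.0168,"ty":-0.034,"tz":0,"wx":0,"wy":0,"wz":0},{"tx":-0.0168,"ty":-0.034,"tz":0,"wx":0,"wy":0,"wz":0},{"tx":-0.0168,"ty":-0.034,"tz":0,"wx":0,"wy":0,"wz":0},{"tx":-0.0168,"ty":-0.034,"tz":0,"wx":0,"wy":0,"wz":0},{"tx":0,"ty":0,"tz":0,"wx":0,"wy":0,"wz":0}]'
python3 -c "
from h import *
plan(.4445,-.2285,.05)"
```

```text
t: 7.85
tool_pos: [0.6331, -0.2136, 0.1754]
orientation: [-3.141, -0.0, 1.187]
ft_force: [0.2, -0.2, 0.5]
opening: 0.0859
t: 8.45
tool_pos: [0.4402, -0.2273, 0.1742]
orientation: [-3.138, -0.0, 1.185]
ft_force: [-0.3, 0.2, 0.4]
opening: 0.0854
t 8.45 pos [ 0.4402 -0.2273  0.1742] rpy [-3.138 -0.     1.185] open 0.0854 F [-0.3  0.2  0.4]
shift [0.0005 0.0048 0.1242]
```

```bash
python3 -m creep '[{"tx":0,"ty":0.0015,"tz":0.04,"wx":0,"wy":0,"wz":0},{"tx":0,"ty":0,"tz":0.04,"wx":0,"wy":0,"wz":0},{"tx":0,"ty":0,"tz":0.03,"wx":0,"wy":0,"wz":0},{"tx":0,"ty":0,"tz":0.014,"wx":0,"wy":0,"wz":0},{"tx":0,"ty":0,"tz":0,"wx":0,"wy":0,"wz":0},{"tx":0,"ty":0,"tz":0,"wx":0,"wy":0,"wz":0}]'
python3 -m creep '[{"tx":0,"ty":0,"tz":0,"wx":0,"wy":0,"wz":0},{"tx":0,"ty":0,"tz":0,"wx":0,"wy":0,"wz":0},{"tx":0,"ty":0,"tz":0,"wx":0,"wy":0,"wz":0},{"tx":0,"ty":0,"tz":0,"wx":0,"wy":0,"wz":0},{"tx":0,"ty":0,"tz":0,"wx":0,"wy":0,"wz":0},{"tx":0,"ty":0,"tz":0,"wx":0,"wy":0,"wz":0}]' 1 30
python3 -m creep '[{"tx":0,"ty":0,"tz":-0.03,"wx":0,"wy":0,"wz":0},{"tx":0,"ty":0,"tz":-0.04,"wx":0,"wy":0,"wz":0},{"tx":0,"ty":0,"tz":-0.04,"wx":0,"wy":0,"wz":0},{"tx":0,"ty":0,"tz":0,"wx":0,"wy":0,"wz":0},{"tx":0,"ty":0,"tz":0,"wx":0,"wy":0,"wz":0}]'
python3 -c "
from h import *
plan(.631,.1345,.16)"
```

```text
t: 9.05
tool_pos: [0.4463, -0.2286, 0.0506]
orientation: [3.141, -0.0, 1.187]
ft_force: [1.4, -0.7, 0.9]
opening: 0.0851
t: 9.65
tool_pos: [0.4461, -0.2287, 0.0515]
orientation: [3.14, 0.0, 1.187]
ft_force: [-0.4, 0.5, 4.9]
opening: 0.0506
t: 10.15
tool_pos: [0.4458, -0.2285, 0.1613]
orientation: [3.139, 0.001, 1.187]
ft_force: [-0.8, 0.4, -0.5]
opening: 0.0505
t 10.15 pos [ 0.4458 -0.2285  0.1613] rpy [3.139e+00 1.000e-03 1.187e+00] open 0.0505 F [-0.8  0.4 -0.5]
shift [0.406  0.0357 0.0012]
```

```bash
python3 -m creep '[{"tx":0.035,"ty":0.003,"tz":0,"wx":0,"wy":0,"wz":0},{"tx":0.04,"ty":0.0035,"tz":0,"wx":0,"wy":0,"wz":0},{"tx":0.04,"ty":0.0035,"tz":0,"wx":0,"wy":0,"wz":0},{"tx":0.04,"ty":0.0035,"tz":0,"wx":0,"wy":0,"wz":0},{"tx":0.04,"ty":0.0035,"tz":0,"wx":0,"wy":0,"wz":0},{"tx":0.04,"ty":0.0035,"tz":0,"wx":0,"wy":0,"wz":0},{"tx":0.04,"ty":0.0035,"tz":0,"wx":0,"wy":0,"wz":0},{"tx":0.04,"ty":0.0035,"tz":0,"wx":0,"wy":0,"wz":0},{"tx":0.04,"ty":0.0035,"tz":0,"wx":0,"wy":0,"wz":0},{"tx":0.03,"ty":0.003,"tz":0,"wx":0,"wy":0,"wz":0},{"tx":0.021,"ty":0.0015,"tz":0,"wx":0,"wy":0,"wz":0},{"tx":0,"ty":0,"tz":0,"wx":0,"wy":0,"wz":0}]'
python3 -m creep '[{"tx":0,"ty":0,"tz":0.03,"wx":0,"wy":0,"wz":0},{"tx":0,"ty":0,"tz":0.03,"wx":0,"wy":0,"wz":0},{"tx":0,"ty":0,"tz":0.015,"wx":0,"wy":0,"wz":0},{"tx":0,"ty":0,"tz":0,"wx":0,"wy":0,"wz":0},{"tx":0,"ty":0,"tz":0,"wx":0,"wy":0,"wz":0}]'
python3 -c "
from h import *
plan(.631,.1345,.056)
d=grab('d')
a=d['top']['image'][130:230,250:350];b=d['side']['image'][230:330,200:300]
cv2.imwrite('pics/d_c.png',cv2.resize(np.hstack([a,b]),None,fx=4,fy=4,interpolation=2)[:,:,::-1])"
```

```text
t: 11.35
tool_pos: [0.6303, 0.1373, 0.1578]
orientation: [-3.139, 0.001, 1.19]
ft_force: [0.1, -0.0, -1.1]
opening: 0.0509
t: 11.85
tool_pos: [0.6309, 0.1343, 0.0856]
orientation: [3.141, -0.0, 1.186]
ft_force: [-0.1, 0.5, -1.0]
opening: 0.0505
t 11.85 pos [0.6309 0.1343 0.0856] rpy [ 3.141 -0.     1.186] open 0.0505 F [-0.1  0.5 -1. ]
shift [0.0002 0.     0.0296]
```

View pics/d_c.png

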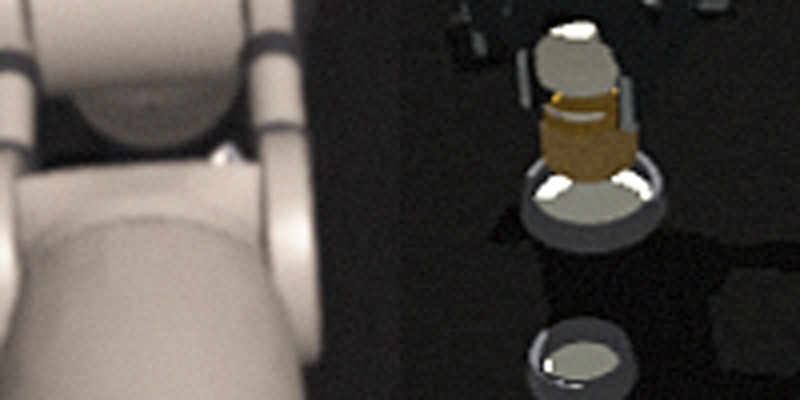

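The side view shows the jar at column 247.5, centred over the large holder at column 248, with its bottom near row 275. I'll lower it the remaining 30 mm.

```bash
python3 -m creep '[{"tx":0,"ty":0,"tz":0.012,"wx":0,"wy":0,"wz":0},{"tx":0,"ty":0,"tz":0.008,"wx":0,"wy":0,"wz":0},{"tx":0,"ty":0,"tz":0.005,"wx":0,"wy":0,"wz":0},{"tx":0,"ty":0,"tz":0.004,"wx":0,"wy":0,"wz":0},{"tx":0,"ty":0,"tz":0.002,"wx":0,"wy":0,"wz":0},{"tx":0,"ty":0,"tz":0,"wx":0,"wy":0,"wz":0}]'
```

```text
t: 12.55
tool_pos: [0.6305, 0.1348, 0.0555]
orientation: [-3.142, -0.0, 1.187]
ft_force: [-5.2, -1.1, 8.6]
opening: 0.0509
```

```bash
python3 -m creep '[{"tx":0,"ty":0,"tz":0,"wx":0,"wy":0,"wz":0},{"tx":0,"ty":0,"tz":0,"wx":0,"wy":0,"wz":0},{"tx":0,"ty":0,"tz":0,"wx":0,"wy":0,"wz":0},{"tx":0,"ty":0,"tz":0,"wx":0,"wy":0,"wz":0},{"tx":0,"ty":0,"tz":-0.02,"wx":0,"wy":0,"wz":0},{"tx":0,"ty":0,"tz":-0.03,"wx":0,"wy":0,"wz":0},{"tx":0,"ty":0,"tz":-0.03,"wx":0,"wy":0,"wz":0},{"tx":0,"ty":0,"tz":-0.03,"wx":0,"wy":0,"wz":0}]' 0
python3 -m creep '[{"tx":-0.035,"ty":-0.0073,"tz":0,"wx":0,"wy":0,"wz":0},{"tx":-0.035,"ty":-0.0073,"tz":0,"wx":0,"wy":0,"wz":0},{"tx":-0.035,"ty":-0.0073,"tz":0,"wx":0,"wy":0,"wz":0},{"tx":-0.035,"ty":-0.0073,"tz":0,"wx":0,"wy":0,"wz":0},{"tx":-0.035,"ty":-0.0073,"tz":0,"wx":0,"wy":0,"wz":0},{"tx":-0.035,"ty":-0.0073,"tz":0,"wx":0,"wy":0,"wz":0},{"tx":-0.035,"ty":-0.0073,"tz":0,"wx":0,"wy":0,"wz":0},{"tx":-0.034,"ty":-0.0073,"tz":0,"wx":0,"wy":0,"wz":0},{"tx":0,"ty":0,"tz":0,"wx":0,"wy":0,"wz":0},{"tx":0,"ty":0,"tz":0,"wx":0,"wy":0,"wz":0},{"tx":0,"ty":0,"tz":0,"wx":0,"wy":0,"wz":0}]'
python3 -c "
from h import *
plan(.472,-.102,.042)"
```

```text
t: 13.35
tool_pos: [0.6305, 0.1347, 0.1652]
orientation: [-3.141, 0.0, 1.187]
ft_force: [0.3, -1.0, -0.1]
opening: 0.0857
t: 14.45
tool_pos: [0.4725, -0.1016, 0.1644]
orientation: [3.141, -0.0, 1.187]
ft_force: [-0.7, 0.0, -0.3]
opening: 0.0853
t 14.45 pos [ 0.4725 -0.1016  0.1644] rpy [ 3.141 -0.     1.187] open 0.0853 F [-0.7  0.  -0.3]
shift [-0.0006 -0.0004  0.1224]
```

```bash
python3 -m creep '[{"tx":0,"ty":0,"tz":0.04,"wx":0,"wy":0,"wz":0},{"tx":0,"ty":0,"tz":0.04,"wx":0,"wy":0,"wz":0},{"tx":0,"ty":0,"tz":0.03,"wx":0,"wy":0,"wz":0},{"tx":0,"ty":0,"tz":0.0125,"wx":0,"wy":0,"wz":0},{"tx":0,"ty":0,"tz":0,"wx":0,"wy":0,"wz":0},{"tx":0,"ty":0,"tz":0,"wx":0,"wy":0,"wz":0}]'
python3 -m creep '[{"tx":0,"ty":0,"tz":0,"wx":0,"wy":0,"wz":0},{"tx":0,"ty":0,"tz":0,"wx":0,"wy":0,"wz":0},{"tx":0,"ty":0,"tz":0,"wx":0,"wy":0,"wz":0},{"tx":0,"ty":0,"tz":0,"wx":0,"wy":0,"wz":0},{"tx":0,"ty":0,"tz":0,"wx":0,"wy":0,"wz":0},{"tx":0,"ty":0,"tz":0,"wx":0,"wy":0,"wz":0},{"tx":0,"ty":0,"tz":0,"wx":0,"wy":0,"wz":0}]' 1 40
python3 -m creep '[{"tx":0,"ty":0,"tz":-0.03,"wx":0,"wy":0,"wz":0},{"tx":0,"ty":0,"tz":-0.04,"wx":0,"wy":0,"wz":0},{"tx":0,"ty":0,"tz":-0.04,"wx":0,"wy":0,"wz":0},{"tx":0,"ty":0,"tz":-0.03,"wx":0,"wy":0,"wz":0},{"tx":0,"ty":0,"tz":0,"wx":0,"wy":0,"wz":0},{"tx":0,"ty":0,"tz":0,"wx":0,"wy":0,"wz":0}]'
python3 -c "
from h import *
plan(.629,.2665,.182)"
```

```text
t: 15.05
tool_pos: [0.4726, -0.1015, 0.042]
orientation: [3.141, -0.0, 1.188]
ft_force: [0.6, -0.0, -0.2]
opening: 0.0855
t: 15.75
tool_pos: [0.4723, -0.1023, 0.0424]
orientation: [3.14, -0.0, 1.187]
ft_force: [-0.4, 0.7, 6.2]
opening: 0.0246
t: 16.35
tool_pos: [0.4716, -0.102, 0.1815]
orientation: [3.142, -0.0, 1.187]
ft_force: [-0.8, 0.5, -2.8]
opening: 0.0242
t 16.35 pos [ 0.4716 -0.102   0.1815] rpy [ 3.142 -0.     1.187] open 0.0242 F [-0.8  0.5 -2.8]
shift [ 4.006e-01  7.900e-03 -4.000e-04]
```

```bash
python3 -m creep '[{"tx":0.035,"ty":0.0008,"tz":0,"wx":0,"wy":0,"wz":0},{"tx":0.04,"ty":0.0008,"tz":0,"wx":0,"wy":0,"wz":0},{"tx":0.04,"ty":0.0008,"tz":0,"wx":0,"wy":0,"wz":0},{"tx":0.04,"ty":0.0008,"tz":0,"wx":0,"wy":0,"wz":0},{"tx":0.04,"ty":0.0008,"tz":0,"wx":0,"wy":0,"wz":0},{"tx":0.04,"ty":0.0008,"tz":0,"wx":0,"wy":0,"wz":0},{"tx":0.04,"ty":0.0008,"tz":0,"wx":0,"wy":0,"wz":0},{"tx":0.04,"ty":0.0008,"tz":0,"wx":0,"wy":0,"wz":0},{"tx":0.04,"ty":0.0008,"tz":0,"wx":0,"wy":0,"wz":0},{"tx":0.03,"ty":0.0008,"tz":0,"wx":0,"wy":0,"wz":0},{"tx":0.0155,"ty":0,"tz":0,"wx":0,"wy":0,"wz":0},{"tx":0,"ty":0,"tz":0,"wx":0,"wy":0,"wz":0}]'
python3 -m creep '[{"tx":0,"ty":0,"tz":0.04,"wx":0,"wy":0,"wz":0},{"tx":0,"ty":0,"tz":0.04,"wx":0,"wy":0,"wz":0},{"tx":0,"ty":0,"tz":0.026,"wx":0,"wy":0,"wz":0},{"tx":0,"ty":0,"tz":0,"wx":0,"wy":0,"wz":0},{"tx":0,"ty":0,"tz":0,"wx":0,"wy":0,"wz":0}]'
python3 -c "
from h import *
plan(.629,.2665,.0465)
d=grab('e')
b=d['side']['image'][250:350,190:310]
cv2.imwrite('pics/e_c.png',cv2.resize(b,None,fx=5,fy=5,interpolation=2)[:,:,::-1])"
```

```text
t: 17.55
tool_pos: [0.6285, 0.2681, 0.178]
orientation: [-3.138, 0.003, 1.189]
ft_force: [0.0, 0.0, -2.3]
opening: 0.0242
t: 18.05
tool_pos: [0.629, 0.2653, 0.0752]
orientation: [-3.14, 0.001, 1.186]
ft_force: [-0.6, -0.3, -2.3]
opening: 0.024
t 18.05 pos [0.629  0.2653 0.0752] rpy [-3.140e+00  1.000e-03  1.186e+00] open 0.024 F [-0.6 -0.3 -2.3]
shift [ 0.0011 -0.0004  0.0287]
```

View pics/e_c.png

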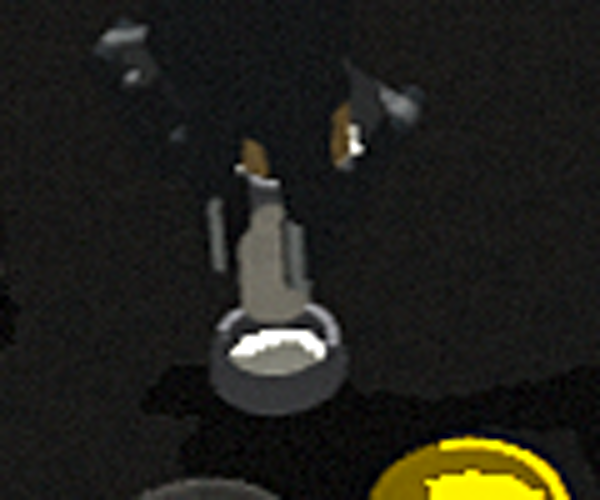

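The weight (column 244.4) and the small holder (column 245.8) agree to within about 1 px once perspective is allowed for. I'll lower it.

```bash
python3 -m creep '[{"tx":0.001,"ty":-0.0005,"tz":0.012,"wx":0,"wy":0,"wz":0},{"tx":0,"ty":0,"tz":0.008,"wx":0,"wy":0,"wz":0},{"tx":0,"ty":0,"tz":0.005,"wx":0,"wy":0,"wz":0},{"tx":0,"ty":0,"tz":0.003,"wx":0,"wy":0,"wz":0},{"tx":0,"ty":0,"tz":0.002,"wx":0,"wy":0,"wz":0},{"tx":0,"ty":0,"tz":0,"wx":0,"wy":0,"wz":0}]'
```

```text
t: 18.75
tool_pos: [0.6294, 0.2675, 0.0466]
orientation: [3.141, -0.0, 1.187]
ft_force: [-1.9, 0.1, 1.2]
opening: 0.0242
```

```bash
python3 -m creep '[{"tx":0,"ty":0,"tz":0,"wx":0,"wy":0,"wz":0},{"tx":0,"ty":0,"tz":0,"wx":0,"wy":0,"wz":0},{"tx":0,"ty":0,"tz":0,"wx":0,"wy":0,"wz":0},{"tx":0,"ty":0,"tz":0,"wx":0,"wy":0,"wz":0},{"tx":0,"ty":0,"tz":0,"wx":0,"wy":0,"wz":0},{"tx":0,"ty":0,"tz":-0.02,"wx":0,"wy":0,"wz":0},{"tx":0,"ty":0,"tz":-0.04,"wx":0,"wy":0,"wz":0},{"tx":0,"ty":0,"tz":-0.04,"wx":0,"wy":0,"wz":0},{"tx":0,"ty":0,"tz":-0.02,"wx":0,"wy":0,"wz":0}]' 0
python3 -m creep '[{"tx":-0.035,"ty":-0.0116,"tz":0,"wx":0,"wy":0,"wz":0},{"tx":-0.035,"ty":-0.0116,"tz":0,"wx":0,"wy":0,"wz":0},{"tx":-0.035,"ty":-0.0116,"tz":0,"wx":0,"wy":0,"wz":0},{"tx":-0.035,"ty":-0.0116,"tz":0,"wx":0,"wy":0,"wz":0},{"tx":-0.035,"ty":-0.0116,"tz":0,"wx":0,"wy":0,"wz":0},{"tx":-0.035,"ty":-0.0116,"tz":0,"wx":0,"wy":0,"wz":0},{"tx":-0.035,"ty":-0.0116,"tz":0,"wx":0,"wy":0,"wz":0},{"tx":-0.035,"ty":-0.0116,"tz":0,"wx":0,"wy":0,"wz":-0.145},{"tx":0,"ty":0,"tz":0,"wx":0,"wy":0,"wz":-0.145},{"tx":0,"ty":0,"tz":0,"wx":0,"wy":0,"wz":-0.145},{"tx":0,"ty":0,"tz":0,"wx":0,"wy":0,"wz":-0.145},{"tx":0,"ty":0,"tz":0,"wx":0,"wy":0,"wz":0}]'
python3 - <<'E'
from h import *
plan(.438,.0425,.028,1.766)
d=grab('f')
b=d['side']['image'][190:350,220:400]
cv2.imwrite('pics/f_c.png',cv2.resize(b,None,fx=3.5,fy=3.5,interpolation=2)[:,:,::-1])
E
```

```text
t: 19.65
tool_pos: [0.6306, 0.2678, 0.1701]
orientation: [3.137, -0.004, 1.187]
ft_force: [0.4, 0.5, 0.7]
opening: 0.0852
t: 20.85
tool_pos: [0.4385, 0.0424, 0.166]
orientation: [3.141, 0.0, 1.768]
ft_force: [-0.4, -0.5, 0.1]
opening: 0.0853
t 20.85 pos [0.4385 0.0424 0.166 ] rpy [3.141 0.    1.768] open 0.0853 F [-0.4 -0.5  0.1]
shift [ 0.0002 -0.0005  0.138 ]
turn [0.001 0.    0.002] world shift after turn [ 0.0002 -0.0004  0.138 ]
turn [-0.00e+00  1.00e-03 -3.14e+00] world shift after turn [-0.0002  0.0004  0.138 ]
```

View pics/f_c.png

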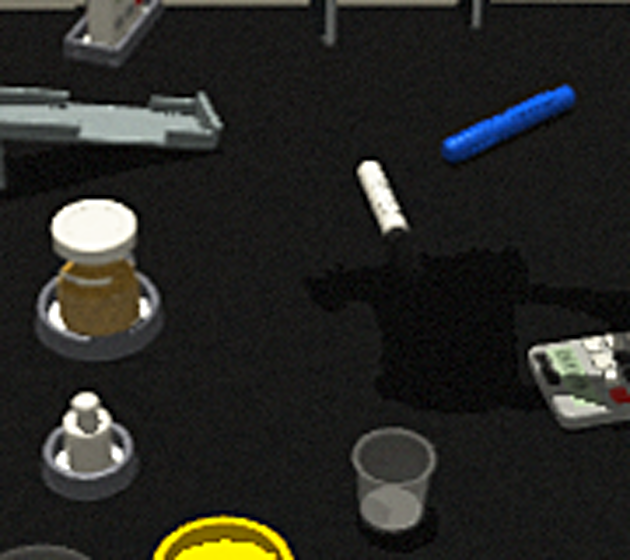

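The side view shows the jar (crop 97,275), weight (88,435) and timer (110,20) seated in their holders. The beaker is untouched at (393,480), and the marker is clear at (382,198). The marker is next.

```bash
python3 -m creep '[{"tx":0,"ty":-0.0005,"tz":0.04,"wx":0,"wy":0,"wz":0},{"tx":0,"ty":0,"tz":0.04,"wx":0,"wy":0,"wz":0},{"tx":0,"ty":0,"tz":0.035,"wx":0,"wy":0,"wz":0},{"tx":0,"ty":0,"tz":0.015,"wx":0,"wy":0,"wz":0},{"tx":0,"ty":0,"tz":0.008,"wx":0,"wy":0,"wz":0},{"tx":0,"ty":0,"tz":0,"wx":0,"wy":0,"wz":0},{"tx":0,"ty":0,"tz":0,"wx":0,"wy":0,"wz":0}]'
python3 -m creep '[{"tx":0,"ty":0,"tz":0,"wx":0,"wy":0,"wz":0},{"tx":0,"ty":0,"tz":0,"wx":0,"wy":0,"wz":0},{"tx":0,"ty":0,"tz":0,"wx":0,"wy":0,"wz":0},{"tx":0,"ty":0,"tz":0,"wx":0,"wy":0,"wz":0},{"tx":0,"ty":0,"tz":0,"wx":0,"wy":0,"wz":0},{"tx":0,"ty":0,"tz":0,"wx":0,"wy":0,"wz":0},{"tx":0,"ty":0,"tz":0,"wx":0,"wy":0,"wz":0},{"tx":0,"ty":0,"tz":0,"wx":0,"wy":0,"wz":0},{"tx":0,"ty":0,"tz":0,"wx":0,"wy":0,"wz":0}]' 1 40
python3 -m creep '[{"tx":0,"ty":0,"tz":-0.03,"wx":0,"wy":0,"wz":0},{"tx":0,"ty":0,"tz":-0.04,"wx":0,"wy":0,"wz":0},{"tx":0,"ty":0,"tz":-0.04,"wx":0,"wy":0,"wz":0},{"tx":0,"ty":0,"tz":-0.03,"wx":0,"wy":0,"wz":0},{"tx":0,"ty":0,"tz":0,"wx":0,"wy":0,"wz":0},{"tx":0,"ty":0,"tz":0,"wx":0,"wy":0,"wz":0}]'
```

```text
t: 21.65
tool_pos: [0.4385, 0.0424, 0.0285]
orientation: [3.14, 0.0, 1.766]
ft_force: [0.0, -0.5, 1.0]
opening: 0.0855
t: 22.55
tool_pos: [0.4381, 0.0424, 0.0281]
orientation: [3.141, 0.0, 1.767]
ft_force: [-0.6, 0.5, 5.4]
opening: 0.015
t: 23.15
tool_pos: [0.4379, 0.0424, 0.168]
orientation: [3.14, 0.0, 1.767]
ft_force: [0.5, 1.1, -0.5]
opening: 0.0156
```

```bash
python3 -m creep '[{"tx":-0.0264,"ty":0.0309,"tz":0,"wx":0,"wy":0,"wz":0},{"tx":-0.0264,"ty":0.0309,"tz":0,"wx":0,"wy":0,"wz":0},{"tx":-0.0264,"ty":0.0309,"tz":0,"wx":0,"wy":0,"wz":0},{"tx":-0.0264,"ty":0.0309,"tz":0,"wx":0,"wy":0,"wz":0},{"tx":-0.0264,"ty":0.0309,"tz":0,"wx":0,"wy":0,"wz":0},{"tx":0,"ty":0,"tz":0,"wx":0,"wy":0,"wz":0.1},{"tx":0,"ty":0,"tz":0,"wx":0,"wy":0,"wz":0.14},{"tx":0,"ty":0,"tz":0,"wx":0,"wy":0,"wz":0.14},{"tx":0,"ty":0,"tz":0,"wx":0,"wy":0,"wz":0.14},{"tx":0,"ty":0,"tz":0,"wx":0,"wy":0,"wz":0.14},{"tx":0,"ty":0,"tz":0,"wx":0,"wy":0,"wz":0.14},{"tx":0,"ty":0,"tz":0,"wx":0,"wy":0,"wz":0.14}]'
python3 -m creep '[{"tx":0,"ty":0,"tz":0,"wx":0,"wy":0,"wz":0.14},{"tx":0,"ty":0,"tz":0,"wx":0,"wy":0,"wz":0.14},{"tx":0,"ty":0,"tz":0,"wx":0,"wy":0,"wz":0.14},{"tx":0,"ty":0,"tz":0,"wx":0,"wy":0,"wz":0.128},{"tx":0,"ty":0,"tz":0,"wx":0,"wy":0.131,"wz":0},{"tx":0,"ty":0,"tz":0,"wx":0,"wy":0.131,"wz":0},{"tx":0,"ty":0,"tz":0,"wx":0,"wy":0,"wz":0},{"tx":0,"ty":0,"tz":0,"wx":0,"wy":0,"wz":0}]'
python3 - <<'E'
from h import *
plan(.615,-.057,.1117,.279,-.2618)
plan(.6299,-.0527,.0537)
d=grab('g')
b=d['side']['image'][170:270,190:310]
cv2.imwrite('pics/g_c.png',cv2.resize(b,None,fx=5,fy=5,interpolation=2)[:,:,::-1])
E
```

```text
t: 24.35
tool_pos: [0.6142, -0.0568, 0.1652]
orientation: [-3.138, 0.002, 0.821]
ft_force: [0.4, 0.3, 0.5]
opening: 0.0157
t: 25.15
tool_pos: [0.6145, -0.0572, 0.1668]
orientation: [-3.14, -0.258, 0.278]
ft_force: [1.0, 0.1, -0.2]
opening: 0.0152
t 25.15 pos [ 0.6145 -0.0572  0.1668] rpy [-3.14  -0.258  0.278] open 0.0152 F [ 1.   0.1 -0.2]
shift [-0.0136 -0.      0.0534]
turn [-0.001  0.004 -0.001] world shift after turn [-0.0138 -0.0001  0.0534]
turn [-8.070e-01  2.000e-03  3.035e+00] world shift after turn [-0.0147  0.0001  0.0531]
t 25.15 pos [ 0.6145 -0.0572  0.1668] rpy [-3.14  -0.258  0.278] open 0.0152 F [ 1.   0.1 -0.2]
shift [-0.0134  0.      0.1135]
```

View pics/g_c.png

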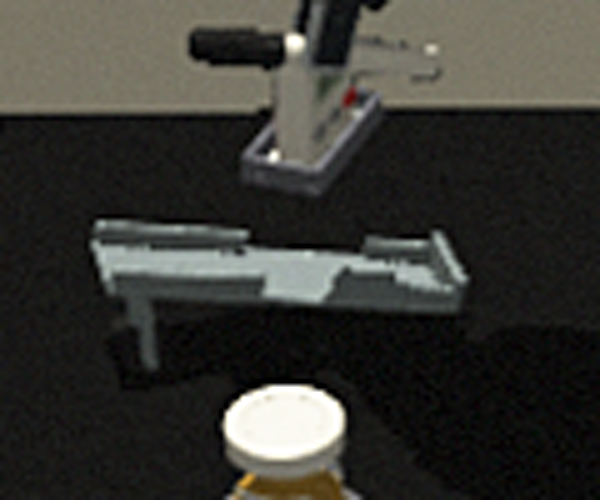

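The side view shows the marker held with its ends at about crop (190,45) and (437,65), tilted like the tray below it (95..465, 225..300). The timer is seated in its socket at (310,130).

```bash
python3 -m creep '[{"tx":-0.0134,"ty":0,"tz":0.02,"wx":0,"wy":0.004,"wz":0},{"tx":0,"ty":0,"tz":0.03,"wx":0,"wy":0,"wz":0},{"tx":0,"ty":0,"tz":0.03,"wx":0,"wy":0,"wz":0},{"tx":0,"ty":0,"tz":0.015,"wx":0,"wy":0,"wz":0},{"tx":0,"ty":0,"tz":0,"wx":0,"wy":0,"wz":0},{"tx":0,"ty":0,"tz":0,"wx":0,"wy":0,"wz":0}]'
python3 - <<'E'
from h import *
plan(.6299,-.0527,.0537,.279,-.2618)
d=grab('i')
b=d['side']['image'][170:270,190:310]
cv2.imwrite('pics/i_c.png',cv2.resize(b,None,fx=5,fy=5,interpolation=2)[:,:,::-1])
E
```

```text
t: 25.85
tool_pos: [0.6273, -0.0536, 0.0731]
orientation: [3.141, -0.266, 0.279]
ft_force: [0.2, -0.3, 0.7]
opening: 0.0151
t 25.85 pos [ 0.6273 -0.0536  0.0731] rpy [ 3.141 -0.266  0.279] open 0.0151 F [ 0.2 -0.3  0.7]
shift [-0.0025 -0.0001  0.0195]
turn [ 0.    -0.004  0.   ] world shift after turn [-0.0024 -0.0001  0.0195]
turn [ 0.82   0.    -3.032] world shift after turn [-0.0076  0.0001  0.0181]
```

View pics/i_c.png

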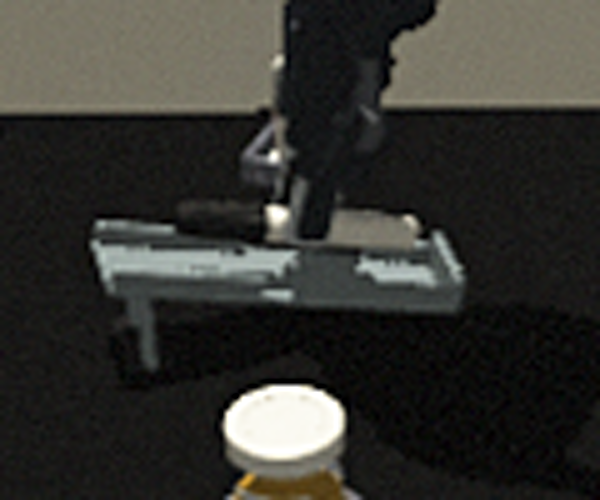

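The marker is parallel to the tray, just above it, with its low end at crop (418,228), short of the stop at (440,245).

```bash
python3 -m creep '[{"tx":-0.002,"ty":0,"tz":0.01,"wx":0,"wy":-0.004,"wz":0},{"tx":0,"ty":0,"tz":0.005,"wx":0,"wy":0,"wz":0},{"tx":0,"ty":0,"tz":0.002,"wx":0,"wy":0,"wz":0},{"tx":0,"ty":0,"tz":0,"wx":0,"wy":0,"wz":0},{"tx":0,"ty":0,"tz":0,"wx":0,"wy":0,"wz":0}]'
python3 -m creep '[{"tx":0,"ty":0,"tz":0.002,"wx":0,"wy":0,"wz":0},{"tx":0,"ty":0,"tz":0,"wx":0,"wy":0,"wz":0},{"tx":0,"ty":0,"tz":0,"wx":0,"wy":0,"wz":0}]'
```

```text
t: 26.45
tool_pos: [0.6291, -0.053, 0.0557]
orientation: [-3.142, -0.262, 0.279]
ft_force: [0.4, 0.7, -0.2]
opening: 0.0159
t: 26.75
tool_pos: [0.6296, -0.0528, 0.0538]
orientation: [-3.142, -0.262, 0.279]
ft_force: [-0.5, 0.0, -0.2]
opening: 0.0153
```

```bash
python3 -m creep '[{"tx":0,"ty":0,"tz":0.001,"wx":0,"wy":0,"wz":0},{"tx":0,"ty":0,"tz":0,"wx":0,"wy":0,"wz":0},{"tx":0,"ty":0,"tz":0,"wx":0,"wy":0,"wz":0}]';python3 -m creep '[{"tx":0,"ty":0,"tz":0.001,"wx":0,"wy":0,"wz":0},{"tx":0,"ty":0,"tz":0,"wx":0,"wy":0,"wz":0},{"tx":0,"ty":0,"tz":0,"wx":0,"wy":0,"wz":0}]'
```

```text
t: 27.05
tool_pos: [0.6296, -0.0528, 0.0538]
orientation: [3.141, -0.262, 0.279]
ft_force: [-4.9, -0.6, 8.0]
opening: 0.0155
t: 27.35
tool_pos: [0.6296, -0.0528, 0.0537]
orientation: [3.141, -0.262, 0.279]
ft_force: [-10.1, -0.4, 17.0]
opening: 0.0153
```

```bash
python3 -m creep '[{"tx":0,"ty":0,"tz":-0.0016,"wx":0,"wy":0,"wz":0},{"tx":-0.003,"ty":0,"tz":0,"wx":0,"wy":0,"wz":0},{"tx":-0.003,"ty":0,"tz":0,"wx":0,"wy":0,"wz":0},{"tx":-0.003,"ty":0,"tz":0,"wx":0,"wy":0,"wz":0},{"tx":-0.001,"ty":0,"tz":0,"wx":0,"wy":0,"wz":0},{"tx":0,"ty":0,"tz":0,"wx":0,"wy":0,"wz":0},{"tx":0,"ty":0,"tz":0,"wx":0,"wy":0,"wz":0}]'
python3 -m creep '[{"tx":-0.001,"ty":0,"tz":0,"wx":0,"wy":0,"wz":0},{"tx":-0.001,"ty":0,"tz":0,"wx":0,"wy":0,"wz":0},{"tx":0,"ty":0,"tz":0,"wx":0,"wy":0,"wz":0},{"tx":0,"ty":0,"tz":0,"wx":0,"wy":0,"wz":0}]'
python3 -m creep '[{"tx":-0.001,"ty":0,"tz":0,"wx":0,"wy":0,"wz":0},{"tx":0,"ty":0,"tz":0,"wx":0,"wy":0,"wz":0},{"tx":0,"ty":0,"tz":0,"wx":0,"wy":0,"wz":0}]'
```

```text
t: 28.05
tool_pos: [0.6207, -0.0557, 0.0513]
orientation: [3.141, -0.263, 0.279]
ft_force: [-0.2, -0.0, 5.2]
opening: 0.0152
t: 28.45
tool_pos: [0.619, -0.0563, 0.0508]
orientation: [3.141, -0.264, 0.279]
ft_force: [0.5, 0.2, 5.0]
opening: 0.0153
t: 28.75
tool_pos: [0.6181, -0.0565, 0.0506]
orientation: [3.141, -0.264, 0.279]
ft_force: [-0.5, -0.1, 5.9]
opening: 0.0154
```

```bash
python3 -m creep '[{"tx":-0.001,"ty":0,"tz":0,"wx":0,"wy":0,"wz":0},{"tx":0,"ty":0,"tz":0,"wx":0,"wy":0,"wz":0},{"tx":0,"ty":0,"tz":0,"wx":0,"wy":0,"wz":0}]'; python3 -m creep '[{"tx":-0.001,"ty":0,"tz":0,"wx":0,"wy":0,"wz":0},{"tx":0,"ty":0,"tz":0,"wx":0,"wy":0,"wz":0},{"tx":0,"ty":0,"tz":0,"wx":0,"wy":0,"wz":0}]'; python3 -m creep '[{"tx":-0.001,"ty":0,"tz":0,"wx":0,"wy":0,"wz":0},{"tx":0,"ty":0,"tz":0,"wx":0,"wy":0,"wz":0},{"tx":0,"ty":0,"tz":0,"wx":0,"wy":0,"wz":0}]'
```

```text
t: 29.05
tool_pos: [0.6172, -0.0568, 0.0503]
orientation: [3.141, -0.264, 0.279]
ft_force: [0.4, -0.3, 5.5]
opening: 0.0155
t: 29.35
tool_pos: [0.6163, -0.057, 0.05]
orientation: [3.141, -0.264, 0.279]
ft_force: [1.1, 0.7, 4.5]
opening: 0.0155
t: 29.65
tool_pos: [0.6154, -0.0573, 0.0498]
orientation: [3.141, -0.264, 0.279]
ft_force: [0.0, -0.5, 5.2]
opening: 0.0154
```

```bash
python3 -m creep '[{"tx":-0.001,"ty":0,"tz":0,"wx":0,"wy":0,"wz":0},{"tx":0,"ty":0,"tz":0,"wx":0,"wy":0,"wz":0},{"tx":0,"ty":0,"tz":0,"wx":0,"wy":0,"wz":0}]'; python3 -m creep '[{"tx":-0.001,"ty":0,"tz":0,"wx":0,"wy":0,"wz":0},{"tx":0,"ty":0,"tz":0,"wx":0,"wy":0,"wz":0},{"tx":0,"ty":0,"tz":0,"wx":0,"wy":0,"wz":0}]'
python3 - <<'E'
from h import *
d=grab('j')
b=d['side']['image'][180:260,190:310]
cv2.imwrite('pics/j_c.png',cv2.resize(b,None,fx=6,fy=6,interpolation=2)[:,:,::-1])
E
```

```text
t: 29.95
tool_pos: [0.6147, -0.0576, 0.0496]
orientation: [3.14, -0.264, 0.279]
ft_force: [2.8, 1.2, 5.7]
opening: 0.0153
t: 30.25
tool_pos: [0.6147, -0.0576, 0.0496]
orientation: [3.14, -0.266, 0.279]
ft_force: [6.1, 2.6, 2.8]
opening: 0.0154
```

View pics/j_c.png

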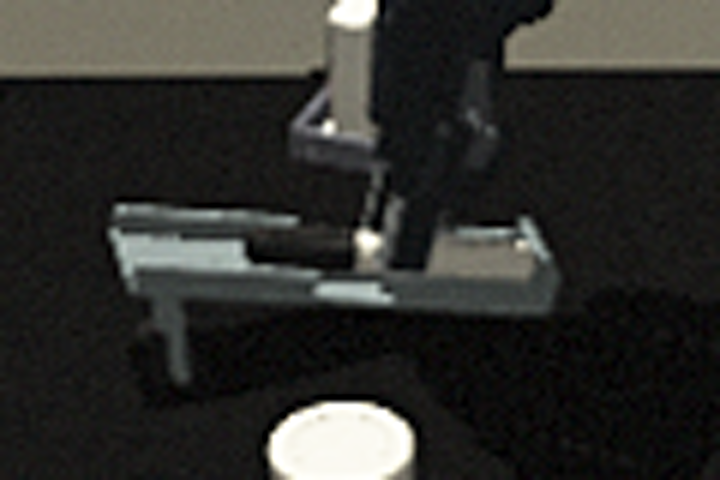

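The force rose to 6 N along the slope and the TCP stopped, and the marker end is at the stop (crop 535,250). I'll release and retract square to the slope.

```bash
python3 -m creep '[{"tx":0.001,"ty":0,"tz":0,"wx":0,"wy":0,"wz":0},{"tx":0,"ty":0,"tz":0,"wx":0,"wy":0,"wz":0},{"tx":0,"ty":0,"tz":0,"wx":0,"wy":0,"wz":0},{"tx":0,"ty":0,"tz":0,"wx":0,"wy":0,"wz":0},{"tx":0,"ty":0,"tz":-0.01,"wx":0,"wy":0,"wz":0},{"tx":0,"ty":0,"tz":-0.03,"wx":0,"wy":0,"wz":0},{"tx":0,"ty":0,"tz":-0.04,"wx":0,"wy":0,"wz":0},{"tx":0,"ty":0,"tz":-0.04,"wx":0,"wy":0,"wz":0},{"tx":0,"ty":0,"tz":-0.03,"wx":0,"wy":0,"wz":0},{"tx":0,"ty":0,"tz":0,"wx":0,"wy":0,"wz":0}]' 0.5
python3 -m creep '[{"tx":-0.03,"ty":0,"tz":0,"wx":0,"wy":-0.13,"wz":0},{"tx":-0.03,"ty":0,"tz":0,"wx":0,"wy":-0.13,"wz":0},{"tx":-0.04,"ty":0,"tz":0,"wx":0,"wy":0,"wz":0},{"tx":-0.03,"ty":0,"tz":0,"wx":0,"wy":0,"wz":0},{"tx":0,"ty":0,"tz":0,"wx":0,"wy":0,"wz":0},{"tx":0,"ty":0,"tz":0,"wx":0,"wy":0,"wz":0}]'
python3 - <<'E'
from h import *
d=grab('k')
a=d['top']['image'][115:290,210:480]; b=d['side']['image'][165:350,200:360]
cv2.imwrite('pics/k_t.png',cv2.resize(a,None,fx=2.9,fy=2.9,interpolation=2)[:,:,::-1])
cv2.imwrite('pics/k_s.png',cv2.resize(b,None,fx=3.2,fy=3.2,interpolation=2)[:,:,::-1])
E
```

```text
t: 31.35
tool_pos: [0.5777, -0.069, 0.1994]
orientation: [3.136, -0.269, 0.28]
ft_force: [0.4, -0.3, 0.1]
opening: 0.0424
t: 31.95
tool_pos: [0.4526, -0.1036, 0.1821]
orientation: [3.141, -0.002, 0.278]
ft_force: [0.6, 0.1, -0.2]
opening: 0.0427
```

View pics/k_t.png

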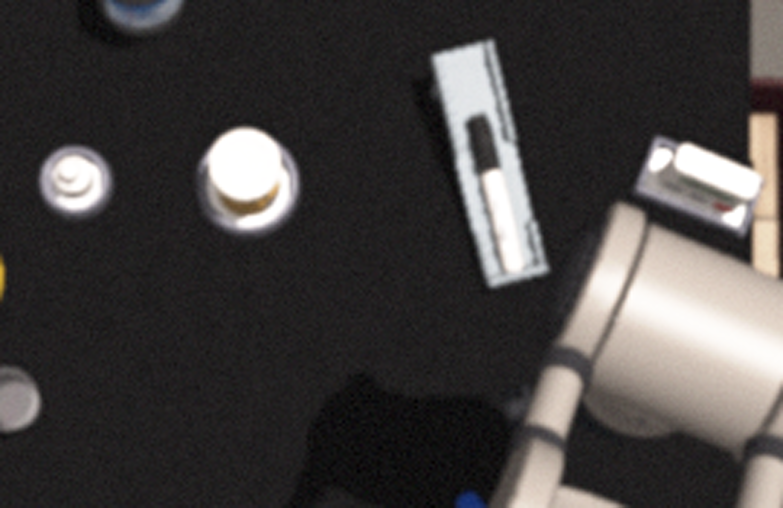

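View pics/k_s.png

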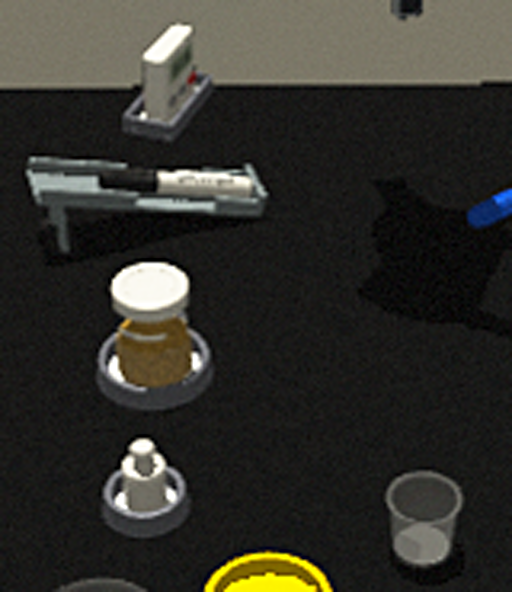

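Both views show the jar, weight and timer standing in their holders, the marker lying along the tray with its end at the stop (top crop 512,268), and the beaker untouched. I'll make one numeric check before handing in.

Run:
```python
from h import *
d=load("k");T,S=d["top"],d["side"]; f=lambda u,v:(210+u/2.9,115+v/2.9); g=lambda u,v:(200+u/3.2,165+v/3.2)
for n,p,q,ref in [("jar lid",(246,166),(150,285),(.631,.1345,.076)),("weight knob",(73,173),(142,444),(.629,.2665,.052)),("timer top",(719,173),(171,41),(.634,-.2135,.067))]:
    X,e=tri(T,f(*p),S,g(*q)); print(n,X.round(4),"gap",round(e,4),"depth top",dep(T,*f(*p)).round(3),"side",dep(S,*g(*q)).round(3),"expected",ref)
for n,p,z in [("marker cap end",(479,116),.007+.1235*.2588+.008),("marker low end",(512,270),.007+.008)]:
    print(n,atz(T,*f(*p),z).round(4))
a=load("a")["side"]["image"][300:350,310:350].astype(int);b=S["image"][300:350,310:350].astype(int);print("beaker region mean diff",abs(a-b).mean().round(2))
print(telemetry.read_state()["t"])
```

```text
jar lid [0.6294 0.1322 0.0729] gap 0.0029 depth top [0.628 0.132 0.074] side [0.631 0.134 0.075] expected (0.631, 0.1345, 0.076)
weight knob [0.6281 0.2624 0.0479] gap 0.0045 depth top [0.624 0.261 0.057] side [0.63  0.264 0.05 ] expected (0.629, 0.2665, 0.052)
timer top [ 0.6321 -0.2161  0.0647] gap 0.0009 depth top [ 0.632 -0.216  0.063] side [ 0.632 -0.21   0.068] expected (0.634, -0.2135, 0.067)
marker cap end [ 0.6761 -0.0404  0.047 ]
marker low end [ 0.5649 -0.0695  0.015 ]
beaker region mean diff 3.27
32.05
```

```bash
python3 -c "
from h import *
print(workorder.sign_off())"
```

```text
the job is handed in; nothing more can be done
None
```

The job is handed in at about t = 32 s. `sign_off` gives no verdict, so success rests on my own checks.

**What I did:** The timer, jar and weight stand in their holders; I lowered the timer and jar until the wrist force showed contact. The weight's force rose only slightly at the last step, at the expected height. The marker lies in the tray. I slid it down until the force rose to about 6 N and the tool stopped moving. Then I released it and pulled clear.

**Last checks:**
- **Views:** both cameras showed all three things upright in their holders and the marker end at the stop.
- **Position and height:** triangulated tops were within about 3 mm of target for the jar and timer, and about 4 mm for the weight.
- **Weight, least certain:** its two sight lines missed each other by 4.5 mm, and the top camera's depth read its knob 5 mm higher than expected. The side camera read 2 mm lower than expected.
- **Marker:** the picture put its middle at about 59–60 mm from the stop, against the stated 62 mm. That is inside the allowed 56–70 mm.
- **Beaker:** it looked unmoved, but I compared it only by its image and did not measure its position again.

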